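# Going-out drop tray on the hall console

### The arm

A 6-joint arm with a two-finger parallel gripper is mounted at the origin on the work surface. World frame = base frame: x ahead of the robot, y to its left, z up, the work surface at z = 0. Lengths are in m, angles in rad, forces in N, time in s.
With the tool pointing down it reaches from about 0.25 to 0.725 m from the base axis. Payload 4 kg.
Tool frame: the origin (TCP) lies midway between the tips of the shut fingers; the grasp point (between the pads) lies 19 mm behind it; z points along the fingers, y is the line along which they close (so a half turn about z gives the same grasp; the last joint's range is limited). The gripper opens to 85 mm and grips with 20 to 120 N. Pads are 22 mm wide; open, the fingers measure 114 mm over their backs; the gripper's body (76 mm by 85 mm) begins 54 mm behind the grasp point. The pads swing forward as they close: fully open they stand 13 mm farther back than shut.
Start: joints at [-1.162, 0.241, 0.005, 1.335, 0, 1.571], TCP at [0.199, -0.459, 0.231] pointing down, gripper open.
Joint ranges: [-2.72, 2.72], [-1.05, 1.87], [-1.09, 1.28], [-1.99, 2.15], [-1.42, 1.44], [-3.14, 3.14]. Speed limits (rad/s): [2.79, 2.79, 3.14, 3.14, 3.14, 3.14].

### API

Orientations are given as a unit quaternion [x, y, z, w].
In Python, from workcell import get_obs, imaging, workorder gives the robot as it stands.
- The arm moves only by the shell command python3 -m jog 'ROWS'. ROWS is a JSON list of rows, 1 to 10 of them, each of 7 numbers: a rotation vector rx, ry, rz in rad, then dx, dy, dz in m, then the finger opening in m; each row is the pose to reach, as a shift and turn from the pose commanded when the command began, along the tool's axes at that moment; what a row does not reach only later rows make up. A row lasts 1/8 s, in which the tool goes at most 0.0625 m and 0.188 rad, less where a joint would pass 70% of its speed; a pose out of reach is approached as far as the arm can. The fingers move at their own pace and stop on an object; the grip force is fixed at half the most. Time passes only in rows, so rows that do not move let the fingers close. It prints the time, the measured TCP pose, the force, the opening and the grip force at its end.
- get_obs(): the state, without advancing time (a new reading comes with each control period).
- imaging.camera(name): name is "scene" or "top" or "wrist"; returns (picture, depth): 400x640x3 uint8, red, green, blue; 400x640 float32, m along the optical axis (not along the pixel's ray), 0 where there is no reading.
- imaging.calibration(name): a dict with "mtx" (3x3 intrinsics, pixels), "R" (3x3) and "t" (3): a world point X has camera coordinates R X + t. Camera axes: x right, y down, z forward; pixel columns grow to the right and rows downward; lengths in m; the calibration is good to about 2 mm. A picture is of the moment at which its call begins: read the wrist's pose just before it. calibration takes no time and is no camera call; for the wrist camera it gives the pose at the moment of the call.
- workorder.job_done(): hands the job in; it is judged then, once.
The state is a dict: "clock": time; "joint_pos": joint angles; "joint_vel": joint speeds; "tau": joint torques, N m; "eef_pos": TCP position; "tool_rot": TCP orientation; "ft_force": force on the tool from outside, world axes, zero at the start; "ft_torque": the same for the moment, N m; "grip_width": finger opening in m; "grasp_force": force on a finger pad.
Only numpy, scipy, OpenCV 4.12 (cv2) and the standard library are available. Lean on these libraries where they do the work, as an engineer would, in place of code of your own. Each camera call takes 0.05 s, during which the arm holds its last target. There are 200 camera calls.

### The job

Gather my four going-out things into the wooden drop tray on the console, each lying or standing upright on its own pad and centred there to within about a centimetre: the white earbud case on the black charging pad, the amber perfume bottle on the white marble pad, the red ring box on the blue felt pad and the silver-grey car key on the cork pad. The glass bottle must be set down softly, not dropped. Leave the green earbud case and the green perfume bottle, which are not mine, where they are.

Things in the scene. Friction and masses are not known exactly. Their poses are not given: they have to be found in the camera images.
- earbuds_white: The WHITE earbud charging case: flat pebble-like block 60 (x) x 46 (y) x 24 mm high with rounded edges, a thin grey seam line on its sides and a small green dot on top, 55 g. Origin: centre of its underside; z up. Mine: goes on the charging pad.
- perfume_amber: The AMBER (orange-brown) perfume bottle with a brass cap: rectangular body 46 (x) x 30 (y) x 46 mm high, above it a 14 mm neck and a 22 mm round cap, 66 mm high in all, 150 g. Origin: centre of its underside; z up. Mine: goes on the marble pad.
- ring_box: Red ring box: block 50 x 50 x 41 mm high with a thin brass line round it where the lid meets (it does not open), 80 g. Origin: centre of its underside; z up. Goes on the blue felt pad.
- car_key: Silver-grey car key fob lying flat: rounded block 76 (x) x 36 (y) x 18 mm high, black panel with three round buttons on top (the one towards +x red), brass band near its -x end, 70 g. Origin: centre of its underside; z up. Goes on the cork pad.
- charger_pad: Black charging pad with a white ring, 60 mm across, drawn on it. 96 x 96 x 4 mm, fixed. Origin: centre of its underside, 6 mm above the table; x, y along its sides and the tray's, z up. The four pads, in changing order, fill the 2 x 2 wells of one fixed wooden tray, 226 x 226 mm: wells 104 mm square inside, centres 110 mm apart; walls 6 mm thick, tops 16 mm above the table, 6 mm above the pads.
- marble_pad: White marble pad. 96 x 96 x 4 mm, fixed. Origin: centre of its underside, 6 mm above the table; x, y along its sides and the tray's, z up. One of the four in the tray's wells. The tray lies between the loose things, which start on the bare black table on both sides of it, at least 100 mm apart.
- felt_pad: Blue felt pad. 96 x 96 x 4 mm, fixed. Origin: centre of its underside, 6 mm above the table; x, y along its sides and the tray's, z up. One of the four in the tray's wells. Also on the table, of no concern: a tealight and a copper tin, each 40 to 44 mm across and 18 mm high, among the loose things.
- cork_pad: Cork (tan) pad. 96 x 96 x 4 mm, fixed. Origin: centre of its underside, 6 mm above the table; x, y along its sides and the tray's, z up. One of the four in the tray's wells.
- earbuds_green: Look-alike, leave it: the pale GREEN earbud charging case: flat pebble-like block 60 (x) x 46 (y) x 24 mm high with rounded edges, a thin grey seam line on its sides and a small green dot on top, 55 g. Origin: centre of its underside; z up.
- perfume_green: Look-alike, leave it: the dark GREEN perfume bottle with a brass cap: rectangular body 46 (x) x 30 (y) x 46 mm high, above it a 14 mm neck and a 22 mm round cap, 66 mm high in all, 150 g. Origin: centre of its underside; z up.
Not all that is in view belongs to the job. Of the things that look like the ring_box, take the one that is farthest to the robot's left at the start.

How it is judged:
By the outcome, as a careful person would: the job done as asked, in the order asked, and still so for the second after the job is handed in, with the robot touching nothing.
It also fails if it takes over 120 s, if anything falls off the work surface, if the arm or the gripper's body presses on something with over 40 N, if the wrist force passes 120 N, or if a joint passes its speed limit or range.

## Working session

There is one attempt and no reset: what is moved stays moved. The work goes in short steps, Python scripts to look and compute and a shell command to move; the robot and the scene stay as the last step left them, time stands still between calls to the robot, and variables do not carry over. Pictures are saved under pics/ and viewed, at most 16 in all, crops included, and the job is handed in when it is done.

```bash
ls; mkdir -p pics
python3 - <<'E'
from workcell import get_obs, imaging
import cv2,numpy as np
o=get_obs();print(o)
for n in("top","scene"):
    p,d=imaging.camera(n);cv2.imwrite(f"pics/{n}0.png",p[:,:,::-1]);np.savez(f"{n}0.npz",p=p,d=d,**imaging.calibration(n));print(imaging.calibration(n))
E
```

```text
pics
{'clock': 0.0, 'joint_pos': array([-1.16200354e+00,  2.41421048e-01,  3.74896685e-03,  1.33517491e+00,
       -4.09602117e-06,  1.57077142e+00]), 'joint_vel': array([ 1.29827266e-03,  1.22862569e-05,  1.25490079e-03, -2.59473276e-03,
        1.04348629e-03, -1.15117369e-03]), 'tau': array([ 8.00171565e-04, -3.72319829e+01,  2.52406150e+01,  1.70498178e-02,
        7.16366230e-05,  1.03191644e-05]), 'eef_pos': array([ 0.19850722, -0.4582412 ,  0.23041835]), 'tool_rot': array([ 9.79180638e-01,  2.02988243e-01, -2.10110319e-04, -1.00357284e-03]), 'ft_force': array([-0.65318274,  0.39780081, -0.10608234]), 'ft_torque': array([-0.01491758, -0.01750229, -0.02853668]), 'grasp_force': 0.0, 'grip_width': 0.08530257742714029}
{'mtx': array([[441.1618336 ,   0.        , 319.49369599],
       [  0.        , 441.1618336 , 196.98015264],
       [  0.        ,   0.        ,   1.        ]]), 'R': array([[ 0.01605079, -0.99981116, -0.01095562],
       [-0.99615332, -0.01504614, -0.08632601],
       [ 0.08614487,  0.01229907, -0.9962067 ]]), 't': array([-0.10551444,  0.49426582,  1.28330471])}
{'mtx': array([[470.45878118,   0.        , 318.24105927],
       [  0.        , 470.45878118, 198.52493398],
       [  0.        ,   0.        ,   1.        ]]), 'R': array([[-0.38451067,  0.92309103, -0.00738214],
       [ 0.58053731,  0.23558793, -0.77940667],
       [-0.71772416, -0.30397579, -0.62647486]]), 't': array([ 0.26569074, -0.20962779,  1.66339201])}
```

View pics/top0.png

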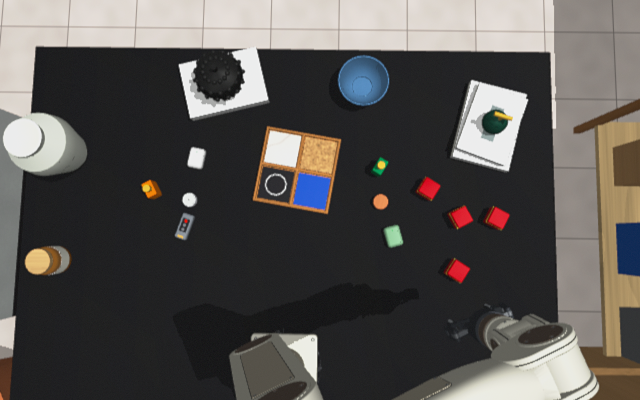

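View pics/scene0.png

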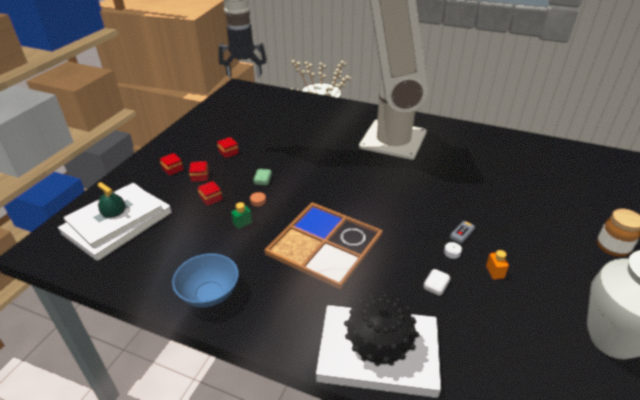

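The top view shows four red boxes at (428,188), (460,216), (497,217) and (457,270). The one farthest left (+y) is (428,188).

The other candidates, by top-view pixel:
- **Earbud cases:** white at (197,158), green at (393,236). The tealight at (190,200) is round and also white.
- **Bottles:** amber at (150,188), green at (380,166).
- **Key:** (185,226).
- **Pads:** marble (283,147), cork (320,154), charger (275,185), felt (313,192).

In the scene view, the white case is at (437,282), the amber bottle at (498,265) and the key at (462,231).

```bash
cat > h.py <<'E'
import numpy as np,cv2
from scipy.spatial.transform import Rotation as Ro
from workcell import get_obs, imaging
def ray(uv,c,z):
    uv=np.atleast_2d(np.float64(uv)); R,t,K=c['R'],c['t'],c['mtx']
    d=(np.linalg.inv(K)@np.c_[uv,np.ones(len(uv))].T).T@R
    o=-R.T@t
    return (o+d*((z-o[2])/d[:,2])[:,None])[:,:2]
def box(mask,c,z,seed=None):
    """min-area rect, at height z, of the blob nearest seed (or largest)"""
    cs,_=cv2.findContours(mask.astype(np.uint8),cv2.RETR_EXTERNAL,cv2.CHAIN_APPROX_NONE)
    cs=[k for k in cs if cv2.contourArea(k)>40]
    k=max(cs,key=cv2.contourArea) if seed is None else min(cs,key=lambda k:np.hypot(*(k[:,0].mean(0)-seed)))
    xy=ray(k[:,0],c,z)
    (cx,cy),(w,h),a=cv2.minAreaRect((xy*1000).astype(np.float32))
    if w<h: w,h,a=h,w,a+90
    return np.array([cx,cy])/1000,np.round([w,h],1),(a+90)%180-90   # long axis direction, deg
def go(x,y,z,tydeg=None):
    """print the tool-axes shift to TCP (x,y,z), tool down, finger-closing line at tydeg"""
    o=get_obs();R=Ro.from_quat(o['tool_rot']).as_matrix()
    ty=np.degrees(np.arctan2(R[1,1],R[0,1]))
    d=0 if tydeg is None else (tydeg-ty+90)%180-90
    Y=np.radians(ty+d); yv=np.array([np.cos(Y),np.sin(Y),0]); zv=np.array([0,0,-1.]); T=np.c_[np.cross(yv,zv),yv,zv]
    rv=Ro.from_matrix(R.T@T).as_rotvec(); s=R.T@(np.array([x,y,z])-o['eef_pos'])
    print('rv',rv.round(4),'shift',s.round(4),'rows',np.ceil(max(np.linalg.norm(rv)/.188,np.linalg.norm(s)/.0625)),'ty',round(ty,1),'q6',o['joint_pos'][5].round(2),'pos',o['eef_pos'].round(4))
E
cat > m.py <<'E'
from h import *
D=np.load('top0.npz');c=D;p=D['p'];hsv=cv2.cvtColor(p,cv2.COLOR_RGB2HSV);H,S,V=[hsv[...,i].astype(int) for i in range(3)]
print('white',box((V>150)&(S<60),c,.024,(197,158)))
print('amber',box((H>5)&(H<30)&(S>150)&(V>120),c,.046,(150,188)))
red=((H<6)|(H>174))&(S>150)&(V>100)
for s in((428,188),(460,216),(497,217),(457,270)):print('red',box(red,c,.041,s))
print('key',box((V>70),c,.018,(185,226)))
print('tray',box((V>60),c,.016,(297,170)))
print('felt',box((H>100)&(H<130)&(S>150)&(V>100),c,.010,(313,192)))
print('marble',box((V>150)&(S<60),c,.010,(283,147)))
print('cork',box((H>8)&(H<25)&(V>190),c,.010,(320,154)))
print('ring',box((V>150)&(S<60),c,.010,(275,185)))
print('cap',ray((151,187),c,.066))
E
python3 m.py
python3 - <<'E'
import cv2
t=cv2.imread('pics/top0.png');cv2.imwrite('pics/crop1.png',cv2.resize(t[120:290,130:520],None,fx=2.05,fy=2.05,interpolation=cv2.INTER_CUBIC))
E
```

```text
white (array([0.60819751, 0.27229453]), array([58.3, 44.6]), -10.57098388671875)
amber (array([0.51035007, 0.39611487]), array([52.2, 42.7]), 28.874591827392578)
red (array([ 0.52565125, -0.41607071]), array([50.9, 50.3]), -31.695587158203125)
red (array([ 0.44377991, -0.50920642]), array([50.8, 49.8]), -62.806427001953125)
red (array([ 0.44203198, -0.61528754]), array([50. , 49.5]), -27.05693817138672)
red (array([ 0.2884176 , -0.49780667]), array([51. , 49.9]), -33.08729553222656)
key (array([0.40382004, 0.30061957]), array([76.3, 37.1]), -18.331687927246094)
tray (array([ 0.57854553, -0.02835229]), array([232. , 230.6]), -9.470863342285156)
felt (array([ 0.51516388, -0.07370193]), array([94.2, 92.6]), 80.5618667602539)
marble (array([0.64194147, 0.01673695]), array([97.9, 97. ]), -9.561126708984375)
cork (array([ 0.57305347, -0.04324925]), array([215.4, 176.3]), -10.007652282714844)
ring (array([0.53309686, 0.03528217]), array([63.4, 61.9]), -43.79204559326172)
cap [[0.51339022 0.38580212]]
```

View pics/crop1.png

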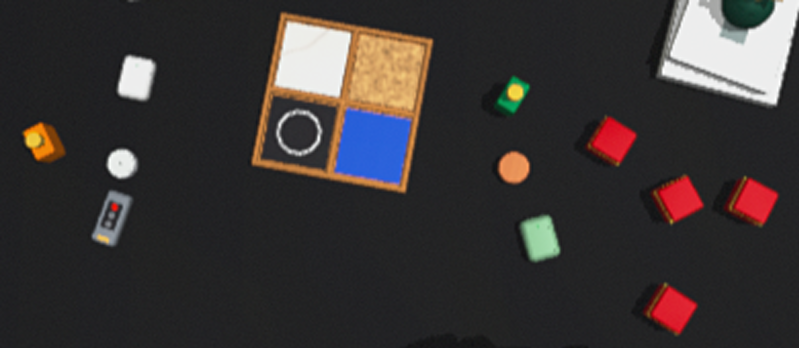

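The crop confirms the choices: white case at crop (137,77), amber bottle (43,143), key (112,218) and the leftmost red box (612,140). The pad order is also clear. The white case goes first.

```bash
python3 -c "
from h import *
go(.608,.272,.2,79.5)"
```

```text
rv [-0.0019  0.0006  0.5921] shift [ 0.666  -0.5073  0.0315] rows 14.0 ty -66.6 q6 1.57 pos [ 0.1985 -0.4583  0.2305]
```

```bash
python3 - <<'E'
s=open('h.py').read()
s=s.replace("    Y=np.radians(ty+d)","    j=np.degrees(np.arctan2(y,x)); q=lambda d:90+j-(ty+d)\n    d=min([k for k in(d-180,d,d+180) if abs(q(k))<170],key=abs); print('turn',round(d,1),'q6 then',round(np.radians(q(d)),2))\n    Y=np.radians(ty+d)")
open('h.py','w').write(s)
E
python3 -c "
from h import *
go(.608,.272,.2,79.5)"
```

```text
turn 146.1 q6 then 0.6
rv [-7.0000e-04 -2.5000e-03 -2.5495e+00] shift [ 0.666  -0.5073  0.0315] rows 14.0 ty -66.6 q6 1.57 pos [ 0.1985 -0.4583  0.2305]
```

```bash
python3 -m jog '[[0,0,-1.8,0.47,-0.36,0.02,0.085],[0,0,-1.8,0.47,-0.36,0.02,0.085],[0,0,-1.8,0.47,-0.36,0.02,0.085],[0,0,-1.8,0.47,-0.36,0.02,0.085],[0,0,-1.8,0.47,-0.36,0.02,0.085],[0,0,-1.8,0.47,-0.36,0.02,0.085],[0,0,-1.8,0.47,-0.36,0.02,0.085],[0,0,-1.8,0.47,-0.36,0.02,0.085],[0,0,-1.8,0.47,-0.36,0.02,0.085],[0,0,-1.8,0.47,-0.36,0.02,0.085]]'; python3 -c "
from h import *
go(.608,.272,.2,79.5)"
```

```text
clock: 1.35
eef_pos: [0.4876, 0.0613, 0.2106]
tool_rot: [0.446, 0.895, -0.0, -0.0]
ft_force: [0.4, -0.3, -0.0]
grip_width: 0.085
grasp_force: 0.0
turn 42.5 q6 then 0.6
rv [-2.000e-04 -7.000e-04 -7.419e-01] shift [0.0959 0.2229 0.0105] rows 4.0 ty 37.0 q6 1.05 pos [0.4876 0.0613 0.2106]
```

```bash
python3 -m jog '[[0,0,-0.742,0.096,0.223,0.0105,0.085],[0,0,-0.742,0.096,0.223,0.0105,0.085],[0,0,-0.742,0.096,0.223,0.0105,0.085],[0,0,-0.742,0.096,0.223,0.0105,0.085],[0,0,-0.742,0.096,0.223,0.0105,0.085],[0,0,-0.742,0.096,0.223,0.0105,0.085],[0,0,-0.742,0.096,0.223,0.0105,0.085]]'; python3 -c "
from h import *
p,d=imaging.camera('wrist');c=imaging.calibration('wrist');cv2.imwrite('pics/w1.png',p[:,:,::-1]);np.savez('w1.npz',p=p,d=d,**c)
go(.608,.272,.2,79.5)
hsv=cv2.cvtColor(p,cv2.COLOR_RGB2HSV);H,S,V=[hsv[...,i].astype(int) for i in range(3)]
print((c['mtx'][0,0]),-c['R'].T@c['t'], box((V>150)&(S<60),c,.018))"
```

```text
clock: 2.22
eef_pos: [0.6085, 0.267, 0.2015]
tool_rot: [0.096, 0.995, -0.0, 0.0]
ft_force: [0.0, 0.4, 0.4]
grip_width: 0.085
grasp_force: 0.0
turn 0.5 q6 then 0.6
rv [ 0.0003  0.0007 -0.0096] shift [0.0016 0.0049 0.0018] rows 1.0 ty 79.0 q6 0.61 pos [0.6087 0.2669 0.2018]
314.4266178822782 [0.53914859 0.28063547 0.34297339] (array([0.82347711, 0.21632645]), array([199.6, 133.7]), -75.6939868927002)
```

View pics/w1.png

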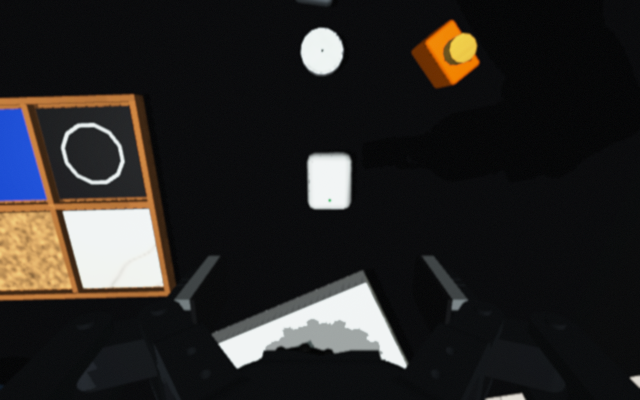

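The wrist view shows the white case at (329,181) with its dot, the tealight at (322,51) and the amber bottle body at (443,55) with its cap at (462,48). The pads are at the left.

```bash
python3 -c "
from h import *
c=np.load('w1.npz');p=c['p']
hsv=cv2.cvtColor(p,cv2.COLOR_RGB2HSV);H,S,V=[hsv[...,i].astype(int) for i in range(3)]
w=(V>110)&(S<70)
for z in(.0,.012,.024): print(box(w,c,z,(329,181)))
print('ring',box(w,c,.01,(93,154)),'marble',box(w,c,.01,(113,248)))
yel=(H>18)&(H<30)&(S>100)&(V>120)
print('cap',box(yel,c,.066,(462,48)));print('amber',box((H>4)&(H<31)&(S>120)&(V>60),c,.046,(445,55)))
print('orange',box((H>4)&(H<18)&(S>120)&(V>190),c,.046,(445,45)))
b=ray([(412,52),(453,20),(480,65),(438,88)],c,.046);print(b)
go(*box(w,c,.024,(329,181))[0],.2,79.5)
"
```

```text
(array([0.61351416, 0.27540244]), array([62.6, 47.6]), -10.019584655761719)
(array([0.61091229, 0.27558557]), array([60.4, 45.9]), -10.019584655761719)
(array([0.60831036, 0.27576865]), array([58.2, 44.3]), -10.019569396972656)
ring (array([0.53469757, 0.03647343]), array([64.7, 64.2]), -69.94500923156738) marble (array([0.64285028, 0.01816648]), array([98.7, 97.8]), -9.5552978515625)
cap (array([0.51230573, 0.40159991]), array([21.8, 20.6]), -74.99965763092041)
amber (array([0.51362598, 0.39839441]), array([48.9, 47.7]), -61.36946678161621)
orange (array([0.51244965, 0.40118277]), array([44.1, 28. ]), 28.318065643310547)
[[0.50542757 0.36751853]
 [0.48755688 0.40406493]
 [0.52708908 0.42451966]
 [0.53895277 0.38692931]]
turn 0.5 q6 then 0.61
rv [ 0.0003  0.0007 -0.0096] shift [0.002  0.0086 0.0019] rows 1.0 ty 79.0 q6 0.61 pos [0.6087 0.2669 0.2018]
```

```bash
python3 -m jog '[[0,0,-0.01,0.0003,0.007,0.1,0.075],[0,0,-0.01,0.0003,0.007,0.1,0.075],[0,0,-0.01,0.0003,0.007,0.1,0.075],[0,0,-0.01,0.0003,0.007,0.17,0.075],[0,0,-0.01,0.0003,0.007,0.197,0.075],[0,0,-0.01,0.0003,0.007,0.1985,0.075],[0,0,-0.01,0.0003,0.007,0.1985,0.075]]'; python3 -c "
from h import *
go(.610,.274,.003,79.5)"
```

```text
clock: 3.15
eef_pos: [0.6121, 0.2758, 0.0057]
tool_rot: [0.091, 0.996, 0.001, 0.002]
ft_force: [0.8, 0.2, 0.8]
grip_width: 0.0746
grasp_force: 0.0
turn -0.1 q6 then 0.61
rv [0.0029 0.0042 0.0019] shift [ 0.0018 -0.0022  0.0027] rows 1.0 ty 79.6 q6 0.6 pos [0.6121 0.2758 0.0057]
```

```bash
python3 -m jog '[[0,0,0,0.001,-0.001,0.002,0.075],[0,0,0,0.001,-0.001,0.002,0.03],[0,0,0,0.001,-0.001,0.002,0.03],[0,0,0,0.001,-0.001,0.002,0.03],[0,0,0,0.001,-0.001,0.002,0.03],[0,0,0,0.001,-0.001,-0.05,0.03],[0,0,0,0.001,-0.001,-0.09,0.03],[0,0,0,0.001,-0.001,-0.09,0.03],[0,0,0,0.001,-0.001,-0.09,0.03]]'; python3 -c "
from h import *
p,d=imaging.camera('wrist');c=imaging.calibration('wrist');cv2.imwrite('pics/w2.png',p[:,:,::-1])
np.savez('w2.npz',p=p,d=d,**c)
go(.5345,.0355,.1,80.5)"
```

```text
clock: 4.28
eef_pos: [0.6081, 0.2742, 0.0915]
tool_rot: [0.09, 0.996, -0.0, -0.001]
ft_force: [-0.1, -0.7, -1.5]
grip_width: 0.0446
grasp_force: 63.1
turn 0.9 q6 then 0.23
rv [-0.0018 -0.0027 -0.015 ] shift [ 0.029  -0.2477 -0.0089] rows 4.0 ty 79.6 q6 0.6 pos [0.6076 0.2739 0.0905]
```

View pics/w2.png

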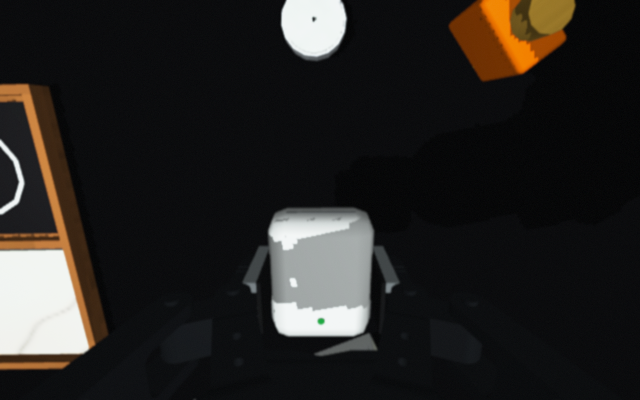

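The white case is held between the pads (272–375, 208–336). Next I check its offset along the pads and carry it over.

```bash
python3 -c "
from h import *
c=np.load('w2.npz')
print(ray([(320,208),(320,336)],c,.099), ray([(321,321)],c,.111))"
python3 -m jog '[[0,0,-0.015,0.029,-0.2477,-0.01,0.03],[0,0,-0.015,0.029,-0.2477,-0.01,0.03],[0,0,-0.015,0.029,-0.2477,-0.01,0.03],[0,0,-0.015,0.029,-0.2477,-0.01,0.03],[0,0,-0.015,0.029,-0.2477,-0.01,0.03],[0,0,-0.015,0.029,-0.2477,-0.01,0.03],[0,0,-0.015,0.029,-0.2477,-0.01,0.03]]'; python3 -c "
from h import *
go(.5345,.0355,.0165,80.5)"
```

```text
[[0.57785928 0.27926046]
 [0.64370594 0.26719267]] [[0.62644445 0.27086045]]
clock: 5.2
eef_pos: [0.5357, 0.0371, 0.1016]
tool_rot: [0.082, 0.997, 0.0, -0.001]
ft_force: [-0.4, 0.6, -0.7]
grip_width: 0.045
grasp_force: 63.1
turn -0.1 q6 then 0.23
rv [ 0.     -0.001   0.0018] shift [ 0.0009 -0.0018  0.0851] rows 2.0 ty 80.6 q6 0.23 pos [0.5357 0.0371 0.1016]
```

```bash
python3 -m jog '[[0,0,0,0.003,-0.0018,0.05,0.03],[0,0,0,0.003,-0.0018,0.08,0.03],[0,0,0,0.003,-0.0018,0.085,0.03],[0,0,0,0.003,-0.0018,0.087,0.03],[0,0,0,0.003,-0.0018,0.087,0.03],[0,0,0,0.003,-0.0018,0.087,0.03]]'; python3 -c "
from h import *
go(.5325,.0355,.0115,80.5)"
```

```text
clock: 5.95
eef_pos: [0.5336, 0.0348, 0.0166]
tool_rot: [0.083, 0.997, 0.0, 0.001]
ft_force: [-0.6, -0.7, -0.2]
grip_width: 0.0453
grasp_force: 63.0
turn -0.0 q6 then 0.23
rv [0.0006 0.0025 0.0001] shift [0.0012 0.0005 0.0051] rows 1.0 ty 80.5 q6 0.23 pos [0.5336 0.0348 0.0166]
```

```bash
python3 -m jog '[[0,0,0,0.001,0,0.002,0.03],[0,0,0,0.001,0,0.004,0.03],[0,0,0,0.001,0,0.004,0.03]]'; python3 -c "
from h import *
go(.5325,.0355,.0115,80.5)"
```

```text
clock: 6.32
eef_pos: [0.5315, 0.0348, 0.0118]
tool_rot: [0.083, 0.997, 0.0, 0.0]
ft_force: [-1.2, -0.9, 4.0]
grip_width: 0.0448
grasp_force: 63.4
turn 0.0 q6 then 0.23
rv [ 0.0002  0.0004 -0.0001] shift [-0.0008  0.0008  0.0003] rows 1.0 ty 80.5 q6 0.23 pos [0.5315 0.0348 0.0118]
```

```bash
python3 -m jog '[[0,0,0,0,0,0,0.06],[0,0,0,0,0,0,0.06],[0,0,0,0,0,0,0.06],[0,0,0,0,0,-0.05,0.06],[0,0,0,0,0,-0.11,0.06],[0,0,0,0,0,-0.17,0.085],[0,0,0,0,0,-0.19,0.085],[0,0,0,0,0,-0.19,0.085]]'; python3 -c "
from h import *
p,d=imaging.camera('wrist');c=imaging.calibration('wrist');np.savez('w3.npz',p=p,**c);cv2.imwrite('pics/w3.png',p[:,:,::-1])
go(.5124,.4014,.2,118.3)
go(.5124,.4014,.2,28.3)
"
```

```text
clock: 7.32
eef_pos: [0.5328, 0.035, 0.2033]
tool_rot: [0.083, 0.997, 0.0, 0.002]
ft_force: [-1.0, 0.3, -0.4]
grip_width: 0.0848
grasp_force: 0.0
turn 37.8 q6 then 0.17
rv [-1.000e-04  9.000e-04 -6.597e-01] shift [0.0794 0.3583 0.0013] rows 6.0 ty 80.5 q6 0.23 pos [0.5316 0.0349 0.2013]
turn -52.2 q6 then 1.74
rv [6.000e-04 7.000e-04 9.111e-01] shift [0.0794 0.3583 0.0013] rows 6.0 ty 80.5 q6 0.23 pos [0.5316 0.0349 0.2013]
```

View pics/w3.png

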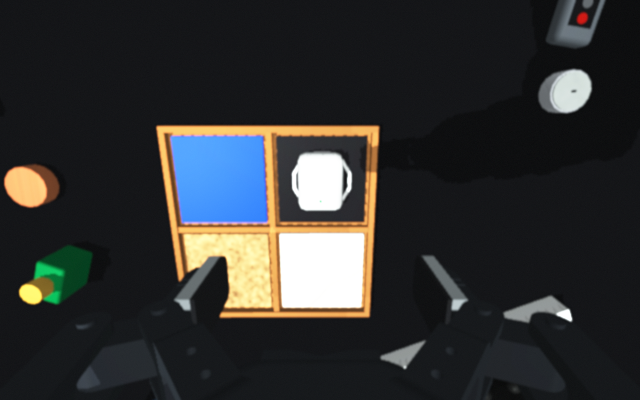

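The white case sits at (321,181) inside the ring on the black pad. I measure the centring next, then move on to the amber bottle.

```bash
python3 -c "
from h import *
c=np.load('w3.npz');p=c['p']
hsv=cv2.cvtColor(p,cv2.COLOR_RGB2HSV);H,S,V=[hsv[...,i].astype(int) for i in range(3)]
f=box((H>100)&(H<130)&(S>150)&(V>100),c,.01,(220,180));m=box((V>180)&(S<50),c,.01,(322,270));print(f,m)
u=np.array([np.cos(np.radians(-9.5)),np.sin(np.radians(-9.5))]);v=np.array([-u[1],u[0]])
print('charger',f[0]+.11*v,m[0]-.11*u,'cork',f[0]+.11*u,m[0]-.11*v)
print('case',ray([(300,181),(343,181),(321,151),(321,211)],c,.022))"
python3 -m jog '[[0,0,-0.66,0.0794,0.3583,0,0.085],[0,0,-0.66,0.0794,0.3583,0,0.085],[0,0,-0.66,0.0794,0.3583,0,0.085],[0,0,-0.66,0.0794,0.3583,0,0.085],[0,0,-0.66,0.0794,0.3583,0,0.085],[0,0,-0.66,0.0794,0.3583,0,0.085],[0,0,-0.66,0.0794,0.3583,0,0.085],[0,0,-0.66,0.0794,0.3583,0,0.085],[0,0,-0.66,0.0794,0.3583,0,0.085]]'; python3 -c "
from h import *
p,d=imaging.camera('wrist');c=imaging.calibration('wrist');np.savez('w4.npz',p=p,**c);cv2.imwrite('pics/w4.png',p[:,:,::-1])
hsv=cv2.cvtColor(p,cv2.COLOR_RGB2HSV);H,S,V=[hsv[...,i].astype(int) for i in range(3)]
yel=(H>18)&(H<31)&(S>100)&(V>100)
print('cap',box(yel,c,.066));print('amber',box((H>4)&(H<31)&(S>120)&(V>60),c,.046));print('orange',box((H>4)&(H<18)&(S>120)&(V>120),c,.046))
go(.5124,.4014,.2,118.3)
"
```

```text
(array([ 0.51337378, -0.07115034]), array([94.6, 93.2]), 80.50468444824219) (array([0.63904108, 0.01786492]), array([96.7, 96.5]), 80.50714111328125)
charger [0.53152902 0.03734108] [0.53054966 0.03602016] cork [ 0.6218652  -0.08930557] [ 0.62088584 -0.09062649]
case [[0.52600147 0.01424115]
 [0.53337626 0.05832849]
 [0.49906123 0.0408705 ]
 [0.56186171 0.0303877 ]]
clock: 8.5
eef_pos: [0.5123, 0.3996, 0.2005]
tool_rot: [-0.244, 0.97, -0.001, -0.001]
ft_force: [0.1, 0.0, -0.3]
grip_width: 0.0852
grasp_force: 0.0
cap (array([0.50740152, 0.3996655 ]), array([41.7, 26.7]), 28.21099090576172)
amber (array([0.54736957, 0.11855791]), array([136.4,  20.8]), -8.680595397949219)
orange (array([0.50948987, 0.40095596]), array([51.4, 31.6]), 28.212644577026367)
turn 0.1 q6 then 0.17
rv [-0.0003 -0.0009 -0.0019] shift [-0.0006  0.0016  0.001 ] rows 1.0 ty 118.2 q6 0.17 pos [0.5126 0.3997 0.2011]
```

View pics/w4.png

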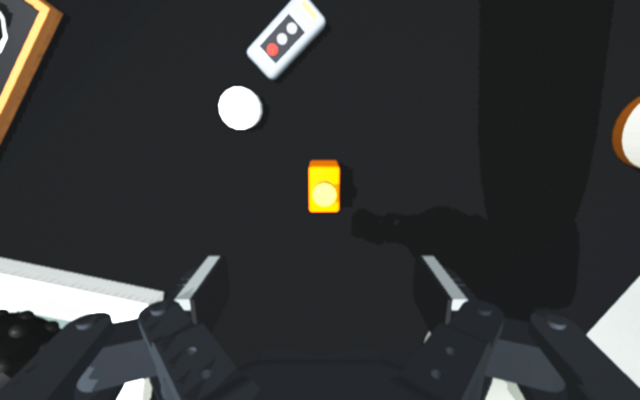

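The case is centred to about 1 mm. The view shows the amber bottle's top face at (308–340, 166–212), its cap at (324,195) and the key at (286,37), red button toward the lower left.

```bash
python3 -c "
from h import *
c=np.load('w4.npz');p=c['p']
print(ray([(324,189)],c,.046),ray([(324,195)],c,.066))
hsv=cv2.cvtColor(p,cv2.COLOR_RGB2HSV);V=hsv[...,2];print('key',[box(V>90,c,z,(286,37)) for z in(.009,.018)])
go(.511,.401,.012,118.3)"
```

```text
[[0.51135816 0.40248084]] [[0.5121604 0.4026991]]
key [(array([0.40497971, 0.3034245 ]), array([78. , 38.3]), -18.18438720703125), (array([0.40620554, 0.30512424]), array([75.9, 37.3]), -18.18445587158203)]
turn 0.1 q6 then 0.17
rv [-0.0003 -0.0009 -0.0019] shift [0.0006 0.002  0.1891] rows 4.0 ty 118.2 q6 0.17 pos [0.5126 0.3997 0.2011]
```

```bash
python3 -m jog '[[0,0,0,-0.001,0.0026,0.06,0.07],[0,0,0,-0.001,0.0026,0.12,0.07],[0,0,0,-0.001,0.0026,0.16,0.07],[0,0,0,-0.001,0.0026,0.185,0.07],[0,0,0,-0.001,0.0026,0.189,0.07],[0,0,0,-0.001,0.0026,0.189,0.07],[0,0,0,-0.001,0.0026,0.189,0.07]]'; python3 -c "
from h import *
go(.512,.4022,.012,118.3)"
```

```text
clock: 9.43
eef_pos: [0.5132, 0.4047, 0.0144]
tool_rot: [-0.244, 0.97, 0.001, 0.002]
ft_force: [-0.6, 0.2, -0.5]
grip_width: 0.07
grasp_force: 0.0
turn 0.0 q6 then 0.17
rv [ 0.0006  0.0035 -0.0002] shift [ 0.0023 -0.0016  0.0024] rows 1.0 ty 118.3 q6 0.17 pos [0.5132 0.4047 0.0144]
```

```bash
python3 -m jog '[[0,0,0,0.001,-0.001,0.001,0.05],[0,0,0,0.001,-0.001,0.001,0.036],[0,0,0,0.001,-0.001,0.001,0.02],[0,0,0,0.001,-0.001,0.001,0.02],[0,0,0,0.001,-0.001,0.001,0.02]]'; python3 -c "
from h import *
go(.512,.4022,.012,118.3)"; python3 -m jog '[[0,0,0,0,0,-0.02,0.02],[0,0,0,0,0,-0.06,0.02],[0,0,0,0,0,-0.1,0.02],[0,0,0,0,0,-0.12,0.02],[0,0,0,0,0,-0.12,0.02]]';python3 -c "
from h import *
p,d=imaging.camera('wrist');c=imaging.calibration('wrist');np.savez('w5.npz',p=p,**c);cv2.imwrite('pics/w5.png',p[:,:,::-1])
go(.6405,.0175,.13,80.5)"
```

```text
clock: 10.05
eef_pos: [0.5119, 0.4031, 0.012]
tool_rot: [-0.245, 0.97, 0.0, 0.001]
ft_force: [0.3, -1.2, 4.6]
grip_width: 0.0295
grasp_force: 59.8
turn -0.0 q6 then 0.17
rv [0.0001 0.0012 0.0003] shift [ 0.0003 -0.0008 -0.    ] rows 1.0 ty 118.3 q6 0.17 pos [0.5119 0.4031 0.012 ]
clock: 10.68
eef_pos: [0.5122, 0.4034, 0.1326]
tool_rot: [-0.245, 0.97, 0.001, 0.001]
ft_force: [-0.5, 0.3, -2.0]
grip_width: 0.0293
grasp_force: 59.4
turn -37.8 q6 then 0.19
rv [-0.000e+00 -2.000e-04  6.601e-01] shift [ 0.0691 -0.4004  0.0008] rows 7.0 ty 118.3 q6 0.17 pos [0.5114 0.4027 0.1308]
```

View pics/w5.png

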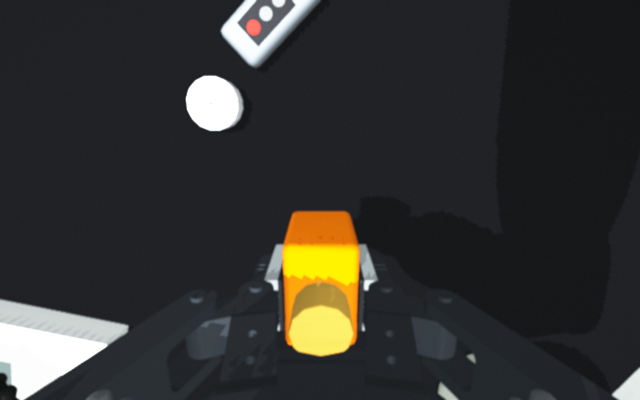

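The bottle is upright in the grip, with its top face at rows ~247–347. I carry it to the marble pad.

```bash
python3 -c "
from h import *
c=np.load('w5.npz')
a=ray([(321,247),(321,347)],c,.165);b=ray([(321,330)],c,.185);T=np.array([-.881,-.473]);print((a-[.5114,.4027])@T,(b-[.5114,.4027])@T)"
python3 -m jog '[[0,0,0.66,0.0691,-0.4004,0,0.02],[0,0,0.66,0.0691,-0.4004,0,0.02],[0,0,0.66,0.0691,-0.4004,0,0.02],[0,0,0.66,0.0691,-0.4004,0,0.02],[0,0,0.66,0.0691,-0.4004,0,0.02],[0,0,0.66,0.0691,-0.4004,0,0.02],[0,0,0.66,0.0691,-0.4004,0,0.02],[0,0,0.66,0.0691,-0.4004,0,0.02],[0,0,0.66,0.0691,-0.4004,0,0.02],[0,0,0.66,0.0691,-0.4004,0,0.02]]'; python3 -c "
from h import *
go(.6405,.0175,.022,80.5)"
```

```text
[ 0.02302787 -0.02126921] [0.00257162]
clock: 11.98
eef_pos: [0.6398, 0.019, 0.1305]
tool_rot: [0.082, 0.997, 0.0, -0.001]
ft_force: [-0.6, 0.2, -2.0]
grip_width: 0.0293
grasp_force: 59.7
turn -0.1 q6 then 0.19
rv [-0.     -0.0017  0.002 ] shift [-0.0011 -0.0013  0.1085] rows 2.0 ty 80.6 q6 0.19 pos [0.6398 0.019  0.1305]
```

```bash
python3 -m jog '[[0,0,0,-0.002,-0.0013,0.05,0.02],[0,0,0,-0.002,-0.0013,0.08,0.02],[0,0,0,-0.002,-0.0013,0.095,0.02],[0,0,0,-0.002,-0.0013,0.1,0.02],[0,0,0,-0.002,-0.0013,0.103,0.02],[0,0,0,-0.002,-0.0013,0.103,0.02],[0,0,0,-0.002,-0.0013,0.103,0.02]]'; python3 -c "
from h import *
go(.641,.0175,.022,80.5)"
```

```text
clock: 12.85
eef_pos: [0.6432, 0.0158, 0.0295]
tool_rot: [0.083, 0.997, 0.0, 0.001]
ft_force: [-0.6, 0.1, -1.6]
grip_width: 0.0293
grasp_force: 59.8
turn 0.0 q6 then 0.19
rv [ 0.0004  0.002  -0.0001] shift [0.0024 0.0013 0.0075] rows 1.0 ty 80.5 q6 0.19 pos [0.6432 0.0158 0.0295]
```

```bash
python3 -m jog '[[0,0,0,0.001,0.0005,0.001,0.02],[0,0,0,0.001,0.0005,0.002,0.02],[0,0,0,0.001,0.0005,0.003,0.02],[0,0,0,0.001,0.0005,0.003,0.02],[0,0,0,0.001,0.0005,0.003,0.02]]'
```

```text
clock: 13.48
eef_pos: [0.6414, 0.0165, 0.0252]
tool_rot: [0.083, 0.997, -0.0, -0.0]
ft_force: [-0.8, 0.9, -2.2]
grip_width: 0.0291
grasp_force: 59.8
```

```bash
python3 -m jog '[[0,0,0,0,0,0.001,0.02],[0,0,0,0,0,0.002,0.02],[0,0,0,0,0,0.002,0.02],[0,0,0,0,0,0.002,0.02]]';python3 -m jog '[[0,0,0,0,0,0.001,0.02],[0,0,0,0,0,0.001,0.02],[0,0,0,0,0,0.001,0.02]]'
```

```text
clock: 13.98
eef_pos: [0.6415, 0.0165, 0.0233]
tool_rot: [0.083, 0.997, 0.0, -0.0]
ft_force: [-1.0, 0.2, -1.6]
grip_width: 0.0295
grasp_force: 59.8
clock: 14.35
eef_pos: [0.6414, 0.0165, 0.0223]
tool_rot: [0.083, 0.997, 0.0, -0.0]
ft_force: [0.2, 0.5, -1.2]
grip_width: 0.0296
grasp_force: 59.8
```

```bash
python3 -m jog '[[0,0,0,0,0,0.0005,0.02],[0,0,0,0,0,0.001,0.02],[0,0,0,0,0,0.001,0.02]]'
```

```text
clock: 14.72
eef_pos: [0.6415, 0.0166, 0.0219]
tool_rot: [0.083, 0.997, 0.0, 0.0]
ft_force: [-2.7, 0.1, 3.0]
grip_width: 0.0292
grasp_force: 60.2
```

```bash
python3 -m jog '[[0,0,0,0,0,0,0.05],[0,0,0,0,0,0,0.05],[0,0,0,0,0,0,0.05],[0,0,0,0,0,-0.05,0.05],[0,0,0,0,0,-0.11,0.05],[0,0,0,0,0,-0.17,0.08],[0,0,0,0,0,-0.18,0.08],[0,0,0,0,0,-0.18,0.08]]'; python3 -c "
from h import *
p,d=imaging.camera('wrist');c=imaging.calibration('wrist');np.savez('w6.npz',p=p,**c);cv2.imwrite('pics/w6.png',p[:,:,::-1])
go(.5265,-.4155,.2,58.3)
"
```

```text
clock: 15.72
eef_pos: [0.6419, 0.0166, 0.202]
tool_rot: [0.083, 0.997, 0.0, 0.001]
ft_force: [-0.3, -0.2, -1.6]
grip_width: 0.0802
grasp_force: 0.0
turn -22.2 q6 then -0.11
rv [-0.0007 -0.0016  0.3875] shift [ 4.15e-02 -4.45e-01  3.00e-04] rows 8.0 ty 80.5 q6 0.19 pos [0.6409 0.0165 0.2001]
```

View pics/w6.png

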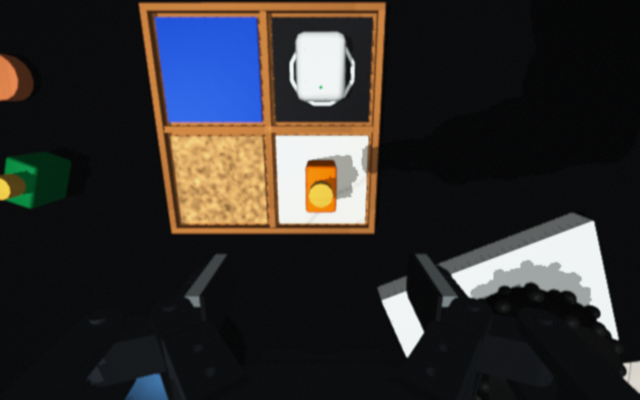

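The bottle stands on the marble pad, with its cap at (320,195) and top face at about (321,190). I check the centring and move to the ring box.

```bash
python3 -c "
from h import *
c=np.load('w6.npz');p=c['p']
print('bottle',ray([(321,190)],c,.056),ray([(320,195)],c,.076),'pad',ray([(276,136),(366,136),(368,226),(278,226)],c,.01).mean(0))"
python3 -m jog '[[0,0,0.3875,0.0415,-0.445,0,0.08],[0,0,0.3875,0.0415,-0.445,0,0.08],[0,0,0.3875,0.0415,-0.445,0,0.08],[0,0,0.3875,0.0415,-0.445,0,0.08],[0,0,0.3875,0.0415,-0.445,0,0.08],[0,0,0.3875,0.0415,-0.445,0,0.08],[0,0,0.3875,0.0415,-0.445,0,0.08],[0,0,0.3875,0.0415,-0.445,0,0.08],[0,0,0.3875,0.0415,-0.445,0,0.08],[0,0,0.3875,0.0415,-0.445,0,0.08]]'; python3 -c "
from h import *
p,d=imaging.camera('wrist');c=imaging.calibration('wrist');np.savez('w7.npz',p=p,**c);cv2.imwrite('pics/w7.png',p[:,:,::-1])
hsv=cv2.cvtColor(p,cv2.COLOR_RGB2HSV);H,S,V=[hsv[...,i].astype(int) for i in range(3)]
for v in (100,170,210):print(box(((H<8)|(H>172))&(S>130)&(V>v),c,.041,(322,185)))
go(.5265,-.4155,.01,58.3)
"
```

```text
bottle [[0.63952594 0.01720425]] [[0.63902362 0.01639203]] pad [0.64286957 0.01780572]
clock: 17.02
eef_pos: [0.5273, -0.4137, 0.2001]
tool_rot: [0.272, 0.962, 0.001, -0.001]
ft_force: [-0.2, 0.4, -0.3]
grip_width: 0.0797
grasp_force: 0.0
(array([ 0.5267771 , -0.41600305]), array([50. , 49.4]), 59.14225387573242)
(array([ 0.52660663, -0.41581567]), array([49.3, 48.9]), -31.57195281982422)
(array([ 0.52655518, -0.41581799]), array([48.3, 47.3]), 58.432071685791016)
turn -0.1 q6 then -0.11
rv [ 0.0005 -0.0015  0.0024] shift [-0.0003 -0.0023  0.1907] rows 4.0 ty 58.4 q6 -0.11 pos [ 0.5277 -0.4136  0.2007]
```

View pics/w7.png

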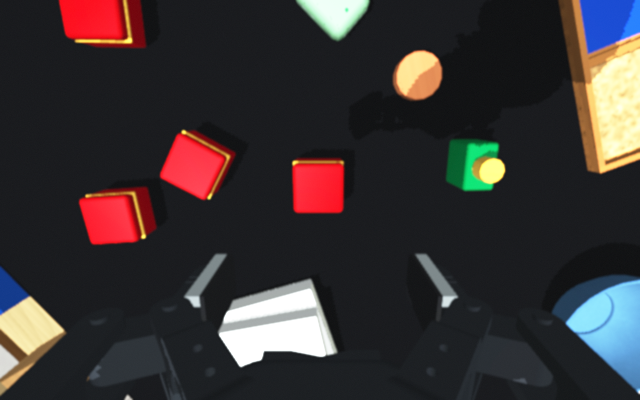

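The ring box is at (318,186), nearly in line with the tool. I descend and grip.

```bash
python3 -m jog '[[0,0,0,0,-0.0023,0.06,0.075],[0,0,0,0,-0.0023,0.12,0.075],[0,0,0,0,-0.0023,0.16,0.075],[0,0,0,0,-0.0023,0.185,0.075],[0,0,0,0,-0.0023,0.19,0.075],[0,0,0,0,-0.0023,0.19,0.075],[0,0,0,0,-0.0023,0.19,0.075]]'; python3 -m jog '[[0,0,0,0,0,0,0.03],[0,0,0,0,0,0,0.03],[0,0,0,0,0,0,0.03],[0,0,0,0,0,0,0.03]]';python3 -m jog '[[0,0,0,0,0,-0.05,0.03],[0,0,0,0,0,-0.11,0.03],[0,0,0,0,0,-0.12,0.03],[0,0,0,0,0,-0.12,0.03]]'; python3 -c "
from h import *
p,d=imaging.camera('wrist');c=imaging.calibration('wrist');np.savez('w8.npz',p=p,**c);cv2.imwrite('pics/w8.png',p[:,:,::-1])
go(.5145,-.0725,.13,80.5)"
```

```text
clock: 17.95
eef_pos: [0.5273, -0.418, 0.0134]
tool_rot: [0.273, 0.962, -0.001, 0.002]
ft_force: [0.3, -0.6, 0.3]
grip_width: 0.075
grasp_force: 0.0
clock: 18.45
eef_pos: [0.5267, -0.4182, 0.0129]
tool_rot: [0.273, 0.962, -0.0, 0.001]
ft_force: [0.7, -0.6, 5.5]
grip_width: 0.049
grasp_force: 63.9
clock: 18.95
eef_pos: [0.526, -0.4177, 0.1319]
tool_rot: [0.273, 0.962, -0.0, 0.001]
ft_force: [-0.3, 0.5, -0.9]
grip_width: 0.0487
grasp_force: 63.3
turn 22.2 q6 then 0.03
rv [ 0.0006 -0.002  -0.3876] shift [0.1901 0.2875 0.0005] rows 6.0 ty 58.3 q6 -0.12 pos [ 0.5251 -0.417   0.13  ]
```

View pics/w8.png

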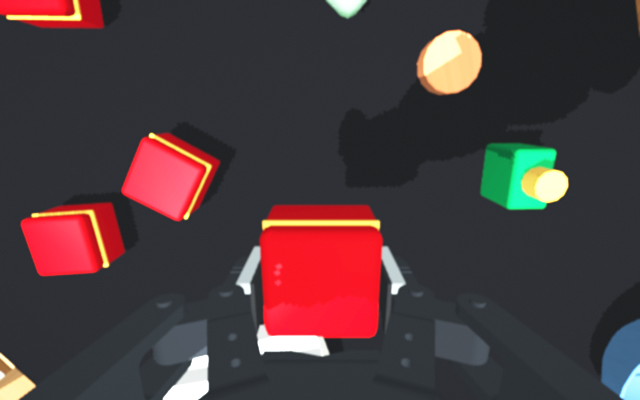

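The red box is held squarely (262–380, 205–337). I carry it to the felt pad.

```bash
python3 -c "
from h import *
c=np.load('w8.npz')
a=ray([(320,231),(320,337)],c,.1585);r=np.radians(58.3);T=np.array([-np.sin(r),np.cos(r)]);print((a-[.5255,-.4173])@T)"
python3 -m jog '[[0,0,-0.3876,0.19,0.2875,0,0.03],[0,0,-0.3876,0.19,0.2875,0,0.03],[0,0,-0.3876,0.19,0.2875,0,0.03],[0,0,-0.3876,0.19,0.2875,0,0.03],[0,0,-0.3876,0.19,0.2875,0,0.03],[0,0,-0.3876,0.19,0.2875,0,0.03],[0,0,-0.3876,0.19,0.2875,0,0.03],[0,0,-0.3876,0.19,0.2875,0,0.03],[0,0,-0.3876,0.19,0.2875,0,0.03]]'; python3 -c "
from h import *
go(.5145,-.0725,.0225,80.5)"
```

```text
[ 0.02759351 -0.02057363]
clock: 20.12
eef_pos: [0.5149, -0.0741, 0.1304]
tool_rot: [0.084, 0.996, -0.0, -0.001]
ft_force: [0.1, 0.2, -0.6]
grip_width: 0.049
grasp_force: 63.3
turn 0.1 q6 then 0.03
rv [-0.0003 -0.0015 -0.0017] shift [0.0005 0.0015 0.1079] rows 2.0 ty 80.4 q6 0.02 pos [ 0.5149 -0.0741  0.1304]
```

```bash
python3 -m jog '[[0,0,0,-0.0025,0.0015,0.05,0.03],[0,0,0,-0.0025,0.0015,0.085,0.03],[0,0,0,-0.0025,0.0015,0.1,0.03],[0,0,0,-0.0025,0.0015,0.104,0.03],[0,0,0,-0.0025,0.0015,0.105,0.03],[0,0,0,-0.0025,0.0015,0.105,0.03]]';python3 -m jog '[[0,0,0,0,0,0.0015,0.03],[0,0,0,0,0,0.0015,0.03],[0,0,0,0,0,0.0015,0.03]]'
```

```text
clock: 20.88
eef_pos: [0.5192, -0.0722, 0.0276]
tool_rot: [0.083, 0.997, -0.0, 0.001]
ft_force: [-0.4, -0.1, -0.6]
grip_width: 0.0491
grasp_force: 63.3
clock: 21.25
eef_pos: [0.5181, -0.0719, 0.025]
tool_rot: [0.083, 0.997, -0.0, 0.0]
ft_force: [0.4, -0.6, 0.0]
grip_width: 0.0486
grasp_force: 63.3
```

```bash
python3 -m jog '[[0,0,0,0,0,0.0015,0.03],[0,0,0,0,0,0.0025,0.03],[0,0,0,0,0,0.0025,0.03]]'
```

```text
clock: 21.62
eef_pos: [0.518, -0.0719, 0.0229]
tool_rot: [0.083, 0.997, -0.0, 0.0]
ft_force: [-1.3, 0.6, 4.8]
grip_width: 0.0491
grasp_force: 64.0
```

```bash
python3 -m jog '[[0,0,0,0,0,0,0.065],[0,0,0,0,0,0,0.065],[0,0,0,0,0,0,0.065],[0,0,0,0,0,-0.05,0.065],[0,0,0,0,0,-0.11,0.065],[0,0,0,0,0,-0.17,0.08],[0,0,0,0,0,-0.18,0.08],[0,0,0,0,0,-0.18,0.08]]'; python3 -c "
from h import *
p,d=imaging.camera('wrist');c=imaging.calibration('wrist');np.savez('w9.npz',p=p,**c);cv2.imwrite('pics/w9.png',p[:,:,::-1])
go(.4055,.3035,.2,71.8)
"
```

```text
clock: 22.62
eef_pos: [0.5184, -0.072, 0.2028]
tool_rot: [0.083, 0.997, -0.0, 0.001]
ft_force: [-0.3, 0.5, -0.0]
grip_width: 0.0796
grasp_force: 0.0
turn -8.7 q6 then 0.96
rv [-0.0002 -0.0015  0.152 ] shift [0.1723 0.3518 0.0015] rows 7.0 ty 80.5 q6 0.03 pos [ 0.5174 -0.0719  0.2012]
```

View pics/w9.png

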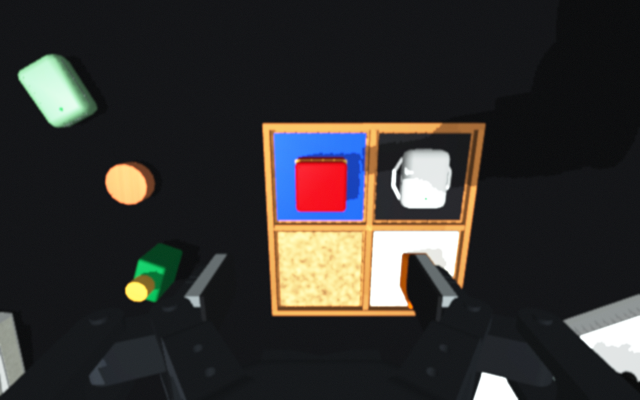

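The red box is on the blue pad, top face at (296–347, 160–212). I go to the key.

```bash
python3 -c "
from h import *
c=np.load('w9.npz');p=c['p']
print('box',ray([(321,186.5)],c,.051),'felt',ray([(272,133),(366,133),(367,222),(275,222)],c,.01).mean(0),'cork',ray([(277,232),(364,232),(363,308),(280,308)],c,.01).mean(0))"
python3 -m jog '[[0,0,0.152,0.1723,0.3518,0,0.08],[0,0,0.152,0.1723,0.3518,0,0.08],[0,0,0.152,0.1723,0.3518,0,0.08],[0,0,0.152,0.1723,0.3518,0,0.08],[0,0,0.152,0.1723,0.3518,0,0.08],[0,0,0.152,0.1723,0.3518,0,0.08],[0,0,0.152,0.1723,0.3518,0,0.08],[0,0,0.152,0.1723,0.3518,0,0.08],[0,0,0.152,0.1723,0.3518,0,0.08],[0,0,0.152,0.1723,0.3518,0,0.08]]'; python3 -c "
from h import *
p,d=imaging.camera('wrist');c=imaging.calibration('wrist');np.savez('w10.npz',p=p,**c);cv2.imwrite('pics/w10.png',p[:,:,::-1])
hsv=cv2.cvtColor(p,cv2.COLOR_RGB2HSV);H,S,V=[hsv[...,i].astype(int) for i in range(3)]
for v in (70,100):print([box(V>v,c,z,(322,185)) for z in(.009,.018)])
go(.4055,.3035,.0,71.8)
"
```

```text
box [[ 0.51415488 -0.0708299 ]] felt [ 0.51545572 -0.07206009] cork [ 0.62423995 -0.08913932]
clock: 23.92
eef_pos: [0.4066, 0.3018, 0.2021]
tool_rot: [0.16, 0.987, -0.0, -0.0]
ft_force: [-1.3, -0.1, -0.2]
grip_width: 0.0801
grasp_force: 0.0
[(array([0.46781213, 0.27983163]), array([864.4, 472.9]), 71.68327331542969), (array([0.4643616 , 0.28103534]), array([841.1, 460.2]), 71.68327331542969)]
[(array([0.46790714, 0.27980017]), array([864.4, 472.7]), 71.68327331542969), (array([0.46445404, 0.28100476]), array([841.1, 460. ]), 71.68327331542969)]
turn 0.2 q6 then 0.96
rv [-0.0003  0.     -0.0026] shift [0.0016 0.0011 0.2023] rows 4.0 ty 71.6 q6 0.96 pos [0.4067 0.302  0.2023]
```

View pics/w10.png

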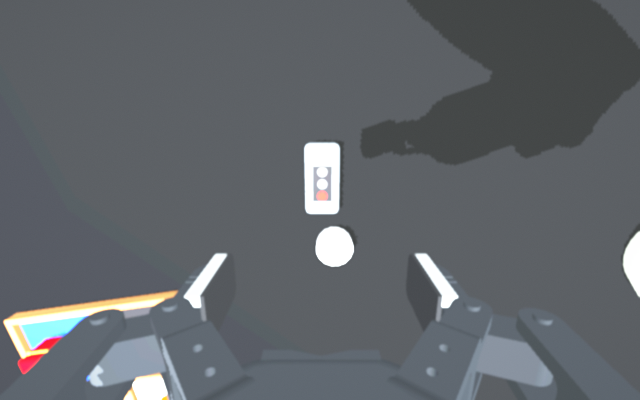

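The key is at (322,178), with the red button at (322,196) and the tealight beyond it at (335,246).

```bash
python3 -c "
from h import *
c=np.load('w10.npz');x=ray([(322,178)],c,.013)[0];print(x);go(*x,.002,71.8)"
```

```text
[0.40396669 0.3046157 ]
turn 0.2 q6 then 0.96
rv [-0.0003  0.     -0.0026] shift [0.0034 0.0016 0.2003] rows 4.0 ty 71.6 q6 0.96 pos [0.4067 0.302  0.2023]
```

```bash
python3 -m jog '[[0,0,0,0.0025,0.0015,0.06,0.06],[0,0,0,0.0025,0.0015,0.12,0.06],[0,0,0,0.0025,0.0015,0.16,0.06],[0,0,0,0.0025,0.0015,0.19,0.06],[0,0,0,0.0025,0.0015,0.198,0.06],[0,0,0,0.0025,0.0015,0.2,0.06],[0,0,0,0.0025,0.0015,0.2,0.06],[0,0,0,0.0025,0.0015,0.2,0.06]]'; python3 -m jog '[[0,0,0,0,0,0,0.02],[0,0,0,0,0,0,0.02],[0,0,0,0,0,0,0.02],[0,0,0,0,0,0,0.02]]'
```

```text
clock: 24.98
eef_pos: [0.4052, 0.3063, 0.0036]
tool_rot: [0.158, 0.987, 0.001, 0.001]
ft_force: [-0.8, 0.1, -0.2]
grip_width: 0.06
grasp_force: 0.0
clock: 25.48
eef_pos: [0.4048, 0.3061, 0.0033]
tool_rot: [0.158, 0.987, 0.001, 0.001]
ft_force: [-0.2, 0.5, 5.6]
grip_width: 0.0347
grasp_force: 61.3
```

```bash
python3 -m jog '[[0,0,0,0,0,-0.05,0.02],[0,0,0,0,0,-0.11,0.02],[0,0,0,0,0,-0.14,0.02],[0,0,0,0,0,-0.14,0.02],[0,0,0,0,0,-0.14,0.02]]'; python3 -c "
from h import *
p,d=imaging.camera('wrist');c=imaging.calibration('wrist');np.savez('w11.npz',p=p,**c);cv2.imwrite('pics/w11.png',p[:,:,::-1])
go(.6225,-.0905,.14,80.5)"
```

```text
clock: 26.1
eef_pos: [0.4035, 0.3051, 0.1412]
tool_rot: [0.158, 0.987, -0.001, -0.001]
ft_force: [-0.3, -0.3, -1.2]
grip_width: 0.0344
grasp_force: 60.6
turn 8.7 q6 then 0.02
rv [-0.0026 -0.002  -0.1518] shift [-0.3319 -0.3071  0.0009] rows 8.0 ty 71.8 q6 0.97 pos [0.4031 0.3049 0.1407]
```

View pics/w11.png

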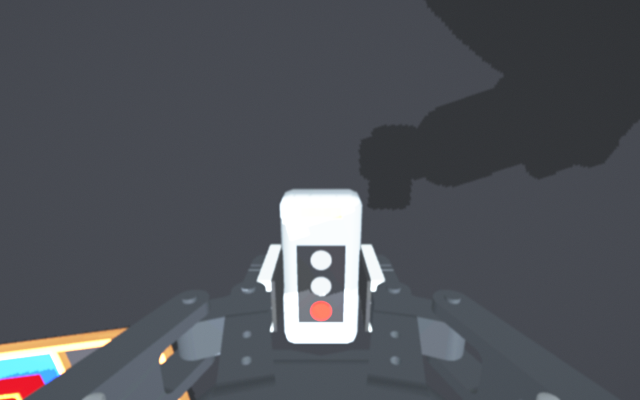

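The key is level in the grip, at rows ~189–343. I measure its offset and carry it to the cork pad.

```bash
python3 -c "
from h import *
c=np.load('w11.npz')
a=ray([(321,191),(321,342)],c,.1505);r=np.radians(71.8);T=np.array([-np.sin(r),np.cos(r)]);print((a-[.4031,.3049])@T)"
python3 -m jog '[[0,0,-0.152,-0.332,-0.307,0,0.02],[0,0,-0.152,-0.332,-0.307,0,0.02],[0,0,-0.152,-0.332,-0.307,0,0.02],[0,0,-0.152,-0.332,-0.307,0,0.02],[0,0,-0.152,-0.332,-0.307,0,0.02],[0,0,-0.152,-0.332,-0.307,0,0.02],[0,0,-0.152,-0.332,-0.307,0,0.02],[0,0,-0.152,-0.332,-0.307,0,0.02],[0,0,-0.152,-0.332,-0.307,0,0.02],[0,0,-0.152,-0.332,-0.307,0,0.02]]'; python3 -c "
from h import *
go(.6225,-.0905,.013,80.5)"
```

```text
[ 0.0382592  -0.03920834]
clock: 27.4
eef_pos: [0.6225, -0.0881, 0.1413]
tool_rot: [0.082, 0.997, 0.0, -0.001]
ft_force: [0.5, -0.1, 0.1]
grip_width: 0.0344
grasp_force: 60.5
turn -0.1 q6 then 0.02
rv [ 0.0005 -0.0027  0.0017] shift [-0.0008 -0.0024  0.1283] rows 3.0 ty 80.6 q6 0.02 pos [ 0.6225 -0.0881  0.1413]
```

```bash
python3 -m jog '[[0,0,0,0,-0.0015,0.06,0.02],[0,0,0,0,-0.0015,0.1,0.02],[0,0,0,0,-0.0015,0.118,0.02],[0,0,0,0,-0.0015,0.122,0.02],[0,0,0,0,-0.0015,0.122,0.02],[0,0,0,0,-0.0015,0.122,0.02]]'; python3 -m jog '[[0,0,0,0,0,0.001,0.02],[0,0,0,0,0,0.001,0.02],[0,0,0,0,0,0.001,0.02]]'
```

```text
clock: 28.15
eef_pos: [0.625, -0.0913, 0.0224]
tool_rot: [0.083, 0.997, -0.0, 0.002]
ft_force: [-0.1, 0.1, -1.0]
grip_width: 0.0346
grasp_force: 60.5
clock: 28.52
eef_pos: [0.6235, -0.0913, 0.0195]
tool_rot: [0.083, 0.997, 0.0, 0.0]
ft_force: [-0.6, -0.4, 0.1]
grip_width: 0.0346
grasp_force: 60.5
```

```bash
python3 -m jog '[[0,0,0,0,0,0.002,0.02],[0,0,0,0,0,0.004,0.02],[0,0,0,0,0,0.005,0.02],[0,0,0,0,0,0.005,0.02],[0,0,0,0,0,0.005,0.02]]'
```

```text
clock: 29.15
eef_pos: [0.6235, -0.0912, 0.0143]
tool_rot: [0.083, 0.997, 0.0, 0.0]
ft_force: [-0.3, -0.3, 0.0]
grip_width: 0.0346
grasp_force: 60.5
```

```bash
python3 -m jog '[[0,0,0,0,0,0.0005,0.02],[0,0,0,0,0,0.001,0.02],[0,0,0,0,0,0.001,0.02]]'
```

```text
clock: 29.52
eef_pos: [0.6235, -0.0912, 0.0133]
tool_rot: [0.083, 0.997, -0.0, 0.0]
ft_force: [-0.1, 0.4, -1.2]
grip_width: 0.0346
grasp_force: 60.5
```

```bash
python3 -m jog '[[0,0,0,0,0,0.0005,0.02],[0,0,0,0,0,0.001,0.02],[0,0,0,0,0,0.001,0.02]]'; python3 -m jog '[[0,0,0,0,0,0,0.05],[0,0,0,0,0,0,0.05],[0,0,0,0,0,0,0.05],[0,0,0,0,0,-0.05,0.05],[0,0,0,0,0,-0.11,0.05],[0,0,0,0,0,-0.17,0.05],[0,0,0,0,0,-0.19,0.08],[0,0,0,0,0,-0.19,0.08],[0,0,0,0,0,-0.19,0.08]]'; python3 -c "
from h import *
p,d=imaging.camera('wrist');c=imaging.calibration('wrist');np.savez('w12.npz',p=p,**c);cv2.imwrite('pics/w12.png',p[:,:,::-1])"
```

```text
clock: 29.9
eef_pos: [0.6235, -0.0912, 0.0133]
tool_rot: [0.083, 0.997, 0.0, 0.0]
ft_force: [-2.6, 0.9, 5.8]
grip_width: 0.0348
grasp_force: 61.3
clock: 31.02
eef_pos: [0.6226, -0.0911, 0.2005]
tool_rot: [0.083, 0.997, 0.0, -0.001]
ft_force: [0.8, -0.2, -0.6]
grip_width: 0.0803
grasp_force: 0.0
```

View pics/w12.png

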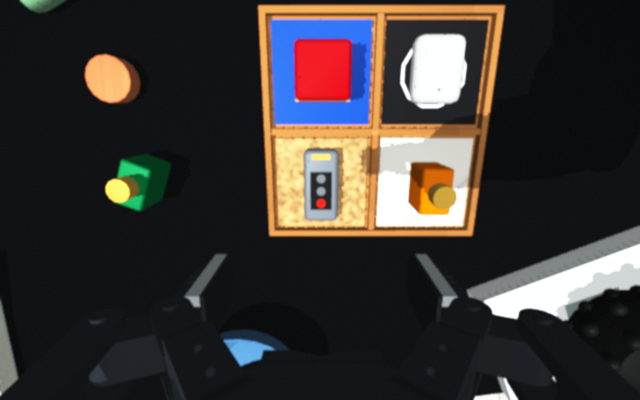

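The key is at (321,185) on the cork pad, whose centre is about (321,182). All four things are upright on their own pads, and the tool is clear.

```bash
python3 -c "
from workcell import workorder
print(workorder.job_done())"
```

```text
the job is handed in; nothing more can be done
None
```

All four things are on their own pads, upright and centred to within about 4 mm as measured from the pictures (the key judged by eye). The amber bottle was lowered gently, the green look-alikes were never touched, and the job was handed in at about 31 s.

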